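# Put the brass weights away in order of size

## Robot

A 6-joint arm with a two-finger parallel gripper is mounted at the origin on a cart in front of the work surface, level with it; the furniture and walls round the work are solid. World frame = base frame: x ahead of the robot, y to its left, z up, the work surface at z = 0. Lengths are in m, angles in rad, forces in N, time in s.
With the tool pointing down it reaches from about 0.4 to 0.825 m from the base axis. Payload 7 kg.
Tool frame: the origin (TCP) lies at the very end of the fingers, on their centre line; the grasp point (between the pads) lies arm.hold_point_z behind it (arm.hold_point_z is the distance from the TCP to the grasp point, in m); z points along the fingers, y is the line along which they close (so a half turn about z gives the same grasp; the last joint's range is limited). The gripper opens to 88 mm and grips with 3 to 60 N. Pads are 19 mm wide; open, the fingers measure 130 mm over their backs; the gripper's body (78 mm by 193 mm) begins 47 mm behind the grasp point.
Start: joints at [1.484, 0.359, 0.012, 0, -1.224, -0.288], TCP at [0.247, 0.628, 0.227] pointing down, gripper open.
Joint ranges: [-3.07, 3.07], [-1.43, 2.12], [-1.02, 1.25], [-3.03, 1.67], [-3.05, -0], [-3.03, 3.03]. Speed limits (rad/s): [2.39, 2.39, 3.01, 3.14, 3.14, 3.14].

## Interface

Orientations are given as [roll, pitch, yaw] about the fixed x, y, z axes, in that order (R = Rz(yaw) Ry(pitch) Rx(roll)).
In Python, from station import arm gives the robot as it stands.
- The arm moves only by the tool drive_effector, called after "Call:" by a JSON object that holds its "op" and its "data", one argument or row to a line. Schema: {"type":"object","properties":{"moves":{"type":"array","items":{"type":"array","prefixItems":[{"type":"number"},{"type":"array","items":{"type":"number"},"minItems":3,"maxItems":3},{"type":"number"}],"minItems":3,"maxItems":3},"minItems":1,"maxItems":20},"grip_n":{"type":"number"},"only":{"type":"string"},"quiet":{"type":"boolean"},"lines":{"type":"string"}},"required":["moves"],"additionalProperties":false}. moves is a list of rows, 1 to 20 of them, each written [opening, [dx, dy, dz], turn]: the finger opening in m, then dx, dy, dz in parts of the range, where 1.0 means 0.75 m, then a turn about the tool's z in a scale on which 1.0 is 2 rad; each row is the pose to reach, as a shift and turn from the pose commanded when the call began, along the tool's axes at that moment; what a row does not reach only later rows make up. A row lasts 1/12 s, in which the tool goes at most 0.0417 m and 0.125 rad, less where a joint would pass 70% of its speed; a pose out of reach is approached as far as the arm can. The fingers move at their own pace and stop on an object; grip_n is the grip in N (left out, the last holds). Time passes only in rows, so rows that do not move let the fingers close. The tool returns the time, the measured TCP pose, the force, the opening and the grip force at its end. only (a regular expression) keeps the lines of the reply that match it, lines (a string "A,B") keeps lines A to B, and quiet returns only ok. Shift and turn numbers lie between -1 and 1, and a call with a number outside is refused. Input that does not fit is refused with a message, and nothing moves.
- arm.get_state(): the state, without advancing time (a new reading comes with each control period).
- arm.grab_frame(name): name is "scene" or "top"; returns the picture (420x560x3 uint8, red, green, blue); there is no depth.
- arm.camera_params(name): a dict with "fx", "fy", "cx", "cy" (pixels), "D" ([k1, k2, p1, p2, k3] as OpenCV has them; the pictures are not rectified), "T" (4x4, takes a point from camera to world coordinates). Camera axes: x right, y down, z forward; pixel columns grow to the right and rows downward; lengths in m; the calibration is good to about 2 mm. A picture is of the moment at which its call begins. camera_params takes no time and is no camera call.
- arm.job_done(): hands the job in; it is judged then, once.
The state is a dict: "t": time; "q": joint angles; "qd": joint speeds; "joint_efforts": joint torques, N m; "eef_pos": TCP position; "ee_rot": TCP orientation; "force": force on the tool from outside, world axes, zero at the start; "moment": the same for the moment, N m; "width": finger opening in m; "gripper_force": force on a finger pad.
Only numpy, scipy, OpenCV 4.12 (cv2) and the standard library are available. Lean on these libraries where they do the work, as an engineer would, in place of code of your own. Each camera call takes 0.05 s, during which the arm holds its last target. There are 200 camera calls.

## Task

Put the four brass weights away on the wooden strip in order of size, one standing upright in the middle of each blue felt disc, with the largest next to the red end block and the smallest at the other end. Leave the little jar that stands among them where it is, and let go of everything.

Things in the scene. Friction and masses are not known exactly. Their poses are not given: they have to be found in the camera images.
- weight_largest: the largest of the four brass weights: an upright brass cylinder 50 mm in diameter and 40 mm high, with a 28 mm knob on top, 62 mm high in all, about 660 g, loose, standing on the bench; round, so its yaw means nothing. Origin: centre of its underside, z axis up.
- weight_large: the second largest of the four brass weights: an upright brass cylinder 41 mm in diameter and 33 mm high, with a 24 mm knob on top, 52 mm high in all, about 360 g, loose, standing on the bench; round, so its yaw means nothing. Origin: centre of its underside, z axis up.
- weight_small: the third largest of the four brass weights: an upright brass cylinder 32 mm in diameter and 26 mm high, with a 20 mm knob on top, 42 mm high in all, about 180 g, loose, standing on the bench; round, so its yaw means nothing. Origin: centre of its underside, z axis up.
- weight_smallest: the smallest of the four brass weights: an upright brass cylinder 24 mm in diameter and 20 mm high, with a 16 mm knob on top, 33 mm high in all, about 80 g, loose, standing on the bench; round, so its yaw means nothing. Origin: centre of its underside, z axis up.
- disc_a: blue felt disc, 58 mm across, 2 mm thick, one of four in a row, 68 mm apart, on a fixed light-wood strip (320 x 84 x 14 mm): an end disc, next to disc_b. Origin: centre of its underside, 14 mm above the bench (top of the felt: 16 mm). y axis: along the row from disc_d towards disc_a; x axis: across it.
- disc_b: blue felt disc, 58 mm across, 2 mm thick, one of four in a row, 68 mm apart, on a fixed light-wood strip (320 x 84 x 14 mm): an inner disc, between disc_a and disc_c. Origin: centre of its underside, 14 mm above the bench (top of the felt: 16 mm). y axis: along the row from disc_d towards disc_a; x axis: across it.
- disc_c: blue felt disc, 58 mm across, 2 mm thick, one of four in a row, 68 mm apart, on a fixed light-wood strip (320 x 84 x 14 mm): an inner disc, between disc_b and disc_d. Origin: centre of its underside, 14 mm above the bench (top of the felt: 16 mm). y axis: along the row from disc_d towards disc_a; x axis: across it.
- disc_d: blue felt disc, 58 mm across, 2 mm thick, one of four in a row, 68 mm apart, on a fixed light-wood strip (320 x 84 x 14 mm): an end disc, next to disc_c. Origin: centre of its underside, 14 mm above the bench (top of the felt: 16 mm). y axis: along the row from disc_d towards disc_a; x axis: across it.
- red_end: red end block fixed on one end of the wooden strip, beyond the outermost disc there (46 mm from that disc's centre); it may be at the disc_a end or at the disc_d end, and a like white block stands on the other end. 56 mm across the strip, 14 mm along it, 20 mm high. Origin: centre of its underside, on the strip's top.
- flux_jar: small white jar with a black lid, 53 mm in diameter and 64 mm high, loose, standing on the bench among the weights: a bystander to be left where it stands. Origin: centre of its underside, z axis up.

How it is judged:
At the end, for the whole second after the job is handed in: Counting from the red end block, the four weights stand on the four discs in falling order of size (largest, large, small, smallest), each within 12 mm of its disc's centre, upright (within 0.1 rad), resting on the felt, released and at rest; the jar stands upright within 30 mm of where it was (((horizontal distance between red_end and disc_a below 0.1 m and horizontal distance between weight_largest and disc_a below 0.012 m and horizontal distance between weight_large and disc_b below 0.012 m and horizontal distance between weight_small and disc_c below 0.012 m and horizontal distance between weight_smallest and disc_d below 0.012 m) or (horizontal distance between red_end and disc_d below 0.1 m and horizontal distance between weight_largest and disc_d below 0.012 m and horizontal distance between weight_large and disc_c below 0.012 m and horizontal distance between weight_small and disc_b below 0.012 m and horizontal distance between weight_smallest and disc_a below 0.012 m)) and angle between each of weight_largest, weight_large, weight_small, weight_smallest, flux_jar's own z axis and vertical below 0.1 rad and z of weight_largest in the frame of disc_a between -0.002 and 0.006 m and linear speed of each of weight_largest, weight_large, weight_small, weight_smallest below 0.02 m/s and contact force between the fingers and weight_largest below 0.1 N and z of weight_large in the frame of disc_a between -0.002 and 0.006 m and contact force between the fingers and weight_large below 0.1 N and z of weight_small in the frame of disc_a between -0.002 and 0.006 m and contact force between the fingers and weight_small below 0.1 N and z of weight_smallest in the frame of disc_a between -0.002 and 0.006 m and contact force between the fingers and weight_smallest below 0.1 N and distance of flux_jar from where it was at the start of the episode below 0.03 m); the robot touches nothing.
It fails at once if the jar is knocked over (angle between flux_jar's own z axis and vertical above 0.5 rad).
It also fails if it takes over 102 s, if anything falls off the work surface, if the arm or the gripper's body presses on something with over 40 N, if the wrist force passes 120 N, or if a joint passes its speed limit or range.

## Working session

There is one attempt and no reset: what is moved stays moved. The work goes in short steps, Python scripts to look and compute and a tool call to move; the robot and the scene stay as the last step left them, time stands still between calls to the robot, and variables do not carry over. Pictures are saved under pics/ and viewed, at most 14 in all, crops included, and the job is handed in when it is done.

```bash
ls; mkdir -p pics
```

Run:
```python
from station import arm
import cv2
print(arm.get_state(), arm.hold_point_z)
for n in("scene","top"):
    cv2.imwrite(f"pics/{n}0.png",arm.grab_frame(n)[:,:,::-1]); print(n,arm.camera_params(n))
```

```text
pics
station.py
{'t': 0.0, 'q': array([ 1.48406973e+00,  3.59372386e-01,  1.10715781e-02, -3.79777395e-04,
       -1.22409747e+00, -2.88096219e-01]), 'qd': array([ 0.0004439 , -0.00049184, -0.00116798, -0.00017926, -0.00034589,
       -0.00031413]), 'joint_efforts': array([-2.19939524e-03, -5.82714057e+01,  2.93045068e+01,  6.99713588e+00,
        6.66299660e-03, -1.72754790e-04]), 'eef_pos': array([0.24696102, 0.62767479, 0.22563226]), 'ee_rot': array([ 3.13995527e+00, -1.12904419e-04, -3.74952059e-01]), 'force': array([0.87161522, 0.53033672, 0.46921861]), 'moment': array([-0.01546141,  0.00629506, -0.03201918]), 'gripper_force': 0.0, 'width': 0.08732536238482329} 0.0188
scene {'fx': 421.2298645439103, 'fy': 421.2298645439103, 'cx': 284.39705304738106, 'cy': 207.9523491469485, 'D': array([0.01085339, 0.        , 0.        , 0.        , 0.        ]), 'T': array([[-0.77579539, -0.26759588,  0.5714315 , -0.05315616],
       [-0.63093386,  0.34046283, -0.6971424 ,  0.6013939 ],
       [-0.00799875, -0.90137534, -0.4329648 ,  0.51067553],
       [ 0.        ,  0.        ,  0.        ,  1.        ]])}
top {'fx': 462.6567487001231, 'fy': 462.6567487001231, 'cx': 275.62360443204267, 'cy': 211.2605553252252, 'D': array([-0.08971942,  0.        ,  0.        ,  0.        ,  0.        ]), 'T': array([[ 0.02108462, -0.9831332 ,  0.18167157,  0.3665786 ],
       [-0.99964225, -0.01773977,  0.02001697, -0.13265198],
       [-0.01645653, -0.18202862, -0.98315551,  1.17773779],
       [ 0.        ,  0.        ,  0.        ,  1.        ]])}
```

View pics/scene0.png

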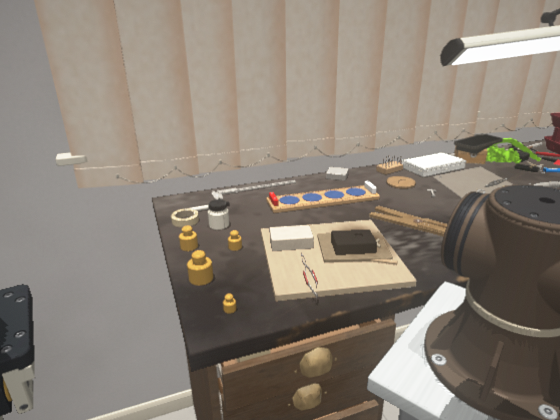

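View pics/top0.png

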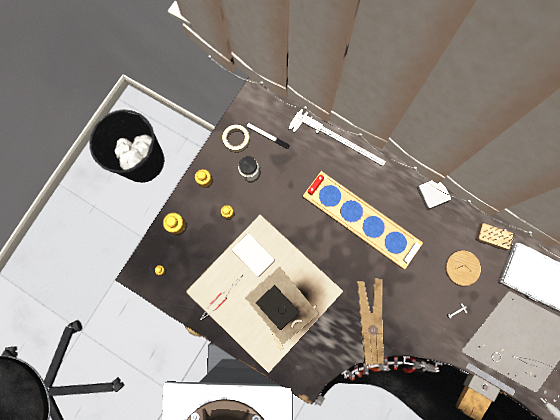

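The top view shows weights at (203,177), (227,211), (173,222) and (160,270), and the jar at (249,170). The red block is at (316,184), and the discs run from (330,196) to (396,242). Both views show the jar standing between the second largest and small weights. Next I'll measure.

Create look.py:
```python
import cv2, numpy as np
from station import arm
def ground(n, uv, z):
    p=arm.camera_params(n); K=np.array([[p['fx'],0,p['cx']],[0,p['fy'],p['cy']],[0,0,1]]); T=p['T']
    d=cv2.undistortPoints(np.float64(uv).reshape(-1,1,2),K,p['D']).reshape(-1,2)
    r=np.c_[d,np.ones(len(d))]@T[:3,:3].T
    return (T[:3,3]+r*((z-T[2,3])/r[:,2:]))[:,:2], T[:2,3]
def blobs(img, lo, hi, amin):
    m=cv2.inRange(cv2.cvtColor(img,cv2.COLOR_RGB2HSV),lo,hi)
    m=cv2.morphologyEx(m,cv2.MORPH_CLOSE,np.ones((3,3)))
    c,_=cv2.findContours(m,cv2.RETR_EXTERNAL,cv2.CHAIN_APPROX_NONE)
    return [(k,np.array(cv2.moments(k)['m10'])/cv2.moments(k)['m00'],cv2.moments(k)['m01']/cv2.moments(k)['m00'],cv2.contourArea(k)) for k in c if cv2.contourArea(k)>=amin]
def standing(n, cont, R, z=0):
    "axis of an upright cylinder from the near edge of its base and its two flanks"
    g,C=ground(n,cont.reshape(-1,2),z); u=g.mean(0)-C; u/=np.linalg.norm(u); v=np.array([-u[1],u[0]])
    a=(g-C)@u; b=(g-C)@v
    return C+u*(a.min()+R)+v*(b.min()+b.max())/2
```

Run:
```python
from look import *
for n in("scene","top"):
    im=arm.grab_frame(n); print(n)
    for k,u,v,a in blobs(im,(14,150,60),(32,255,255),20):
        if u<260: print('brass',round(u),round(v),a,[standing(n,k,R).round(4).tolist() for R in(.025,.0205,.016,.012)])
    D=[]
    for k,u,v,a in blobs(im,(100,100,60),(125,255,255),40):
        print('blue',round(u),round(v),a,ground(n,[u,v],.016)[0].round(4))
    for k,u,v,a in blobs(im,(0,150,80),(6,255,255),20)+blobs(im,(174,150,80),(180,255,255),20): print('red',round(u),round(v),a,ground(n,[u,v],.034)[0].round(4))
    for k,u,v,a in blobs(im,(0,0,0),(180,255,35),60):
        if 190<u<270 and 150<v<250:print('lid',round(u),round(v),a,ground(n,[u,v],.06)[0].round(4))
```

```text
scene
brass 229 303 159.5 [[0.4386, 0.17], [0.4352, 0.173], [0.4318, 0.1759], [0.4288, 0.1786]]
brass 198 266 459.0 [[0.5499, 0.1448], [0.5463, 0.1475], [0.5427, 0.1502], [0.5395, 0.1526]]
brass 234 239 112.0 [[0.5906, 0.0052], [0.5873, 0.0082], [0.584, 0.0113], [0.5811, 0.014]]
brass 187 234 82.0 [[0.712, 0.0475], [0.7084, 0.0502], [0.7047, 0.0528], [0.7015, 0.0551]]
blue 289 200 74.5 [[ 0.6241 -0.2458]]
blue 312 197 70.0 [[ 0.5856 -0.301 ]]
blue 334 194 66.5 [[ 0.5461 -0.3566]]
blue 355 191 65.5 [[ 0.5062 -0.411 ]]
red 273 198 64.5 [[ 0.6398 -0.1956]]
red 549 154 23.5 [[ 0.1238 -1.0773]]
top
brass 160 270 67.5 [[0.4288, 0.1959], [0.428, 0.1915], [0.4271, 0.187], [0.4264, 0.1831]]
brass 174 223 333.5 [[0.5457, 0.1509], [0.5433, 0.147], [0.5409, 0.1432], [0.5387, 0.1398]]
brass 227 211 122.0 [[0.5876, 0.0219], [0.5839, 0.0194], [0.5802, 0.0168], [0.577, 0.0145]]
brass 203 178 207.0 [[0.6712, 0.0856], [0.6675, 0.083], [0.6639, 0.0804], [0.6606, 0.0781]]
blue 395 242 335.0 [[ 0.5073 -0.4131]]
blue 373 226 327.5 [[ 0.5469 -0.3574]]
blue 351 211 330.5 [[ 0.5859 -0.302 ]]
blue 330 195 329.5 [[ 0.6252 -0.2469]]
red 315 184 101.5 [[ 0.6497 -0.209 ]]
```

Run:
```python
from look import *
R={'L':(.025,(198,266),(174,223)),'l':(.0205,(187,238),(203,178)),'s':(.016,(234,239),(227,211)),'t':(.012,(229,303),(160,270))}
for i,n in enumerate(("scene","top")):
    im=arm.grab_frame(n); h=cv2.cvtColor(im,cv2.COLOR_RGB2HSV)
    for V in(40,60,80):
      for k,u,v,a in blobs(im,(8,120,V),(36,255,255),20):
        for w,q in R.items():
            if np.hypot(u-q[1+i][0],v-q[1+i][1])<7: print(n,V,w,a,cv2.boundingRect(k),standing(n,k,q[0]).round(4))
    x,y=[(160,170),(120,150)][i]; w,hh=[(110,150),(150,135)][i]
    cv2.imwrite(f"pics/{n}1.png",cv2.resize(im[y:y+hh,x:x+w,::-1],None,fx=4,fy=4,interpolation=cv2.INTER_NEAREST))
```

```text
scene 40 t 192.0 (223, 293, 13, 21) [0.4271 0.1804]
scene 40 s 203.0 (228, 230, 14, 21) [0.5801 0.0137]
scene 60 t 192.0 (223, 293, 13, 21) [0.4271 0.1804]
scene 60 s 203.0 (228, 230, 14, 21) [0.5801 0.0137]
scene 80 t 192.0 (223, 293, 13, 21) [0.4271 0.1804]
scene 80 s 203.0 (228, 230, 14, 21) [0.5801 0.0137]
top 40 t 73.5 (155, 265, 11, 10) [0.4261 0.1832]
top 40 L 353.5 (163, 213, 23, 21) [0.5449 0.1497]
top 40 s 128.0 (221, 205, 13, 14) [0.5788 0.0163]
top 40 l 216.0 (194, 169, 18, 18) [0.6665 0.0818]
top 60 t 70.5 (155, 265, 11, 10) [0.4261 0.1832]
top 60 L 353.5 (163, 213, 23, 21) [0.5449 0.1497]
top 60 s 128.0 (221, 205, 13, 14) [0.5788 0.0163]
top 60 l 216.0 (194, 169, 18, 18) [0.6665 0.0818]
top 80 t 66.0 (155, 265, 10, 10) [0.4264 0.1844]
top 80 L 342.5 (163, 213, 23, 21) [0.5449 0.1497]
top 80 s 123.0 (221, 205, 13, 14) [0.58   0.0171]
top 80 l 214.0 (194, 169, 18, 18) [0.6665 0.0818]
```

View pics/scene1.png

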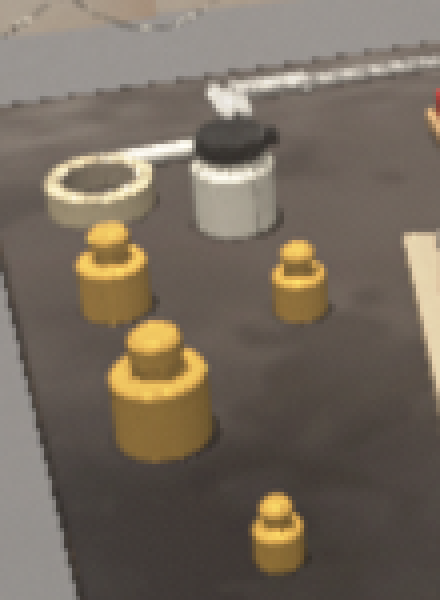

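View pics/top1.png

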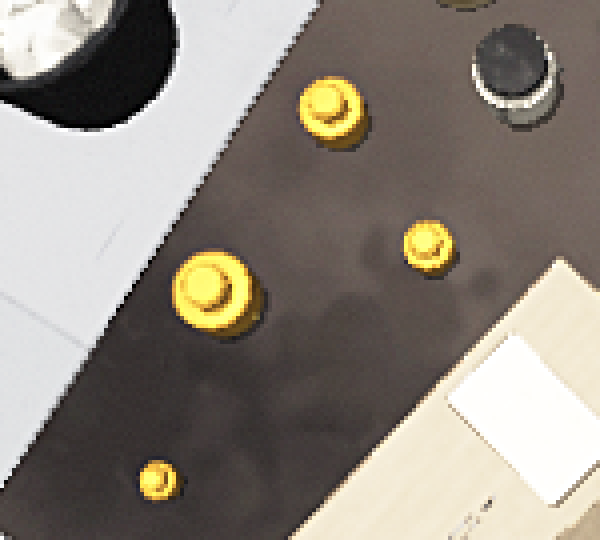

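The crops show all four weights upright and clear of each other, with the jar at about (249,170) in the full top picture. Their positions agree to within a few mm. I'll use one yaw (-2.188), with the fingers closing across the strip, both for picking up and for placing.

Add to look.py:
```python
P=dict(L=(.545,.149),l=(.6665,.082),s=(.5798,.0150),t=(.4265,.182),a=(.6252,-.2469),b=(.5859,-.302),c=(.5466,-.3572),d=(.5073,-.4131))
def rows(*names):
    s=arm.get_state(); p=s['eef_pos']; y=s['ee_rot'][2]
    A=np.array([[np.cos(y),np.sin(y)],[np.sin(y),-np.cos(y)]])
    print('tcp',p.round(4),'yaw',y.round(4),'turn to strip',round(y+2.188,3),'w',round(s['width'],4))
    for n in names: print(n,(A@(np.array(P[n])-p[:2])).round(4))
```

Run:
```python
from look import *
print('base px',ground('scene',[[200,284.5],[188.5,250.5],[218.8,228.5]],0)[0].round(4), ground('top',[[248,165]],.064)[0])
rows('L')
```

```text
base px [[ 0.5289  0.1645]
 [ 0.6519  0.0936]
 [ 0.676  -0.0238]] [[ 0.68874053 -0.03842876]]
tcp [0.2471 0.628  0.2262] yaw -0.3748 turn to strip 1.813 w 0.0879
L [0.4526 0.3366]
```

The rows are not in the units I measure in: shifts go in shares of 0.75 m and turns go in shares of 2 rad. I convert before sending: 0.454 m / 0.75 = 0.6053, 0.336 m / 0.75 = 0.448, 1.813 rad / 2 = 0.9065.

Call:
{"op": "drive_effector", "data": {
  "moves": [
    [0.088,[0.6053,0.448,0.08],0.9065],
    [0.088,[0.6053,0.448,0.08],0.9065],
    [0.088,[0.6053,0.448,0.08],0.9065],
    [0.088,[0.6053,0.448,0.08],0.9065],
    [0.088,[0.6053,0.448,0.08],0.9065],
    [0.088,[0.6053,0.448,0.08],0.9065],
    [0.088,[0.6053,0.448,0.08],0.9065],
    [0.088,[0.6053,0.448,0.08],0.9065],
    [0.088,[0.6053,0.448,0.08],0.9065],
    [0.088,[0.6053,0.448,0.08],0.9065],
    [0.088,[0.6053,0.448,0.08],0.9065],
    [0.088,[0.6053,0.448,0.08],0.9065],
    [0.088,[0.6053,0.448,0.08],0.9065],
    [0.088,[0.6053,0.448,0.08],0.9065],
    [0.088,[0.6053,0.448,0.08],0.9065],
    [0.088,[0.6053,0.448,0.08],0.9065],
    [0.088,[0.6053,0.448,0.08],0.9065],
    [0.088,[0.6053,0.448,0.08],0.9065]
  ],
  "grip_n": 30
}}

```text
t: 1.8
eef_pos: [0.5464, 0.1498, 0.1668]
ee_rot: [-3.142, 0.0, -2.185]
force: [0.0, -0.5, 0.2]
width: 0.0879
gripper_force: 0.0
```

```bash
python3 -c "
from look import *
rows('L')"
```

```text
tcp [0.5464 0.1498 0.1668] yaw -2.1847 turn to strip 0.003 w 0.0879
L [0.0015 0.0007]
```

In the tool's units: 0.154 m / 0.75 = 0.2053, 0.14 m / 0.75 = 0.1867.

Call:
{"op": "drive_effector", "data": {
  "moves": [
    [0.088,[0,0,0.0533],0],
    [0.088,[0,0,0.1067],0],
    [0.088,[0,0,0.1533],0],
    [0.088,[0,0,0.1867],0],
    [0.088,[0,0,0.2053],0],
    [0.088,[0,0,0.2053],0],
    [0.03,[0,0,0.2053],0],
    [0.03,[0,0,0.2053],0],
    [0.03,[0,0,0.2053],0],
    [0.03,[0,0,0.2053],0],
    [0.03,[0,0,0.2053],0],
    [0.03,[0,0,0.2053],0],
    [0.03,[0,0,0.2053],0],
    [0.03,[0,0,0.2053],0]
  ],
  "grip_n": 30
}}

```text
t: 2.97
eef_pos: [0.547, 0.1494, 0.0132]
ee_rot: [-3.141, 0.001, -2.188]
force: [-2.2, 0.1, 7.0]
width: 0.0493
gripper_force: 30.0
```

```bash
python3 -c "
from look import *
rows('L','a')"
```

```text
tcp [0.547  0.1494 0.0132] yaw -2.1877 turn to strip 0.0 w 0.0493
L [0.0014 0.0014]
a [ 0.278 -0.293]
```

In the tool's units: -0.293 m / 0.75 = -0.3907, -0.03 m / 0.75 = -0.04.

Call:
{"op": "drive_effector", "data": {
  "moves": [
    [0.03,[0,0,-0.04],0],
    [0.03,[0,0,-0.0933],0],
    [0.03,[0,0,-0.1333],0],
    [0.03,[0.0267,-0.028,-0.1333],0],
    [0.03,[0.3707,-0.3907,-0.1333],0],
    [0.03,[0.3707,-0.3907,-0.1333],0],
    [0.03,[0.3707,-0.3907,-0.1333],0],
    [0.03,[0.3707,-0.3907,-0.1333],0],
    [0.03,[0.3707,-0.3907,-0.1333],0],
    [0.03,[0.3707,-0.3907,-0.1333],0],
    [0.03,[0.3707,-0.3907,-0.1333],0],
    [0.03,[0.3707,-0.3907,-0.1333],0],
    [0.03,[0.3707,-0.3907,-0.1333],0],
    [0.03,[0.3707,-0.3907,-0.1333],0],
    [0.03,[0.3707,-0.3907,-0.1333],0],
    [0.03,[0.3707,-0.3907,-0.1333],0]
  ],
  "grip_n": 30
}}

```text
t: 4.3
eef_pos: [0.6233, -0.2472, 0.1108]
ee_rot: [3.138, -0.001, -2.19]
force: [-0.1, 0.6, -5.3]
width: 0.0496
gripper_force: 30.0
```

```bash
python3 -c "
from look import *
rows('a')
for n in('scene','top'):cv2.imwrite(f'pics/{n}2.png',arm.grab_frame(n)[:,:,::-1])"
```

```text
tcp [ 0.6233 -0.2472  0.1108] yaw -2.1897 turn to strip -0.002 w 0.0496
a [-0.0014 -0.0014]
```

View pics/scene2.png

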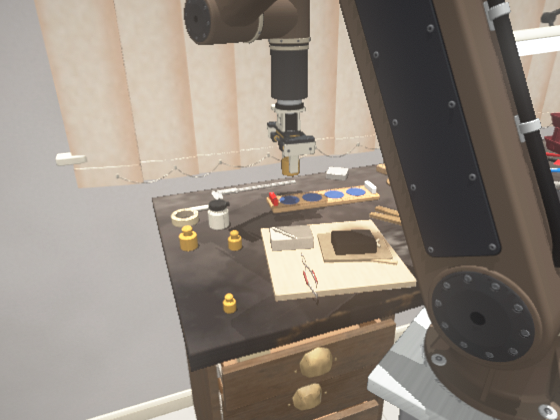

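The scene picture shows the largest weight held at (290,165), above the disc nearest the red block. The other three and the jar haven't moved.

In the tool's units: 0.083 m / 0.75 = 0.1107, 0.08 m / 0.75 = 0.1067.

Call:
{"op": "drive_effector", "data": {
  "moves": [
    [0.03,[-0.0013,-0.0013,0.04],0],
    [0.03,[-0.0013,-0.0013,0.0733],0],
    [0.03,[-0.0013,-0.0013,0.0933],0],
    [0.03,[-0.0013,-0.0013,0.1013],0],
    [0.03,[-0.0013,-0.0013,0.1067],0],
    [0.03,[-0.0013,-0.0013,0.1107],0],
    [0.03,[-0.0013,-0.0013,0.1107],0],
    [0.03,[-0.0013,-0.0013,0.1107],0]
  ],
  "grip_n": 30
}}

```text
t: 5.07
eef_pos: [0.6269, -0.2467, 0.0307]
ee_rot: [-3.14, 0.001, -2.187]
force: [0.3, 0.5, -4.2]
width: 0.0495
gripper_force: 30.0
```

In the tool's units: -0.11 m / 0.75 = -0.1467, -0.07 m / 0.75 = -0.0933.

Call:
{"op": "drive_effector", "data": {
  "moves": [
    [0.03,[0,0,0.0013],0],
    [0.03,[0,0,0.0013],0],
    [0.08,[0,0,0.0013],0],
    [0.08,[0,0,0.0013],0],
    [0.08,[0,0,0.0013],0],
    [0.08,[0,0,0.0013],0],
    [0.08,[0,0,-0.04],0],
    [0.08,[0,0,-0.0933],0],
    [0.08,[0,0,-0.1467],0],
    [0.08,[0,0,-0.1467],0]
  ],
  "grip_n": 30
}}

```text
t: 5.9
eef_pos: [0.6307, -0.2484, 0.1494]
ee_rot: [-3.129, 0.004, -2.186]
force: [1.7, 0.3, 1.7]
width: 0.0795
gripper_force: 0.0
```

```bash
python3 -c "
from look import *
rows('a','l')"
```

```text
tcp [ 0.6307 -0.2484  0.1494] yaw -2.1862 turn to strip 0.002 w 0.0795
a [0.002  0.0054]
l [-0.2904  0.1615]
```

In the tool's units: -0.29 m / 0.75 = -0.3867, 0.16 m / 0.75 = 0.2133.

Call:
{"op": "drive_effector", "data": {
  "moves": [
    [0.08,[-0.3867,0.2133,0],0],
    [0.08,[-0.3867,0.2133,0],0],
    [0.08,[-0.3867,0.2133,0],0],
    [0.08,[-0.3867,0.2133,0],0],
    [0.08,[-0.3867,0.2133,0],0],
    [0.08,[-0.3867,0.2133,0],0],
    [0.08,[-0.3867,0.2133,0],0],
    [0.08,[-0.3867,0.2133,0],0],
    [0.08,[-0.3867,0.2133,0],0],
    [0.08,[-0.3867,0.2133,0],0],
    [0.08,[-0.3867,0.2133,0],0],
    [0.08,[-0.3867,0.2133,0],0],
    [0.08,[-0.3867,0.2133,0],0],
    [0.08,[-0.3867,0.2133,0],0]
  ],
  "grip_n": 30
}}

```text
t: 7.07
eef_pos: [0.6634, 0.0811, 0.1397]
ee_rot: [-3.141, 0.0, -2.189]
force: [0.3, -0.3, 0.4]
width: 0.0801
gripper_force: 0.0
```

```bash
python3 -c "
from look import *
rows('l')
im=arm.grab_frame('scene');cv2.imwrite('pics/scene3.png',im[:,:,::-1])
im=arm.grab_frame('top');cv2.imwrite('pics/top3.png',cv2.resize(im[140:290,150:430,::-1],None,fx=2.8,fy=2.8))
"
```

```text
tcp [0.6634 0.0811 0.1397] yaw -2.1894 turn to strip -0.001 w 0.0801
l [-0.0025 -0.0019]
```

View pics/top3.png

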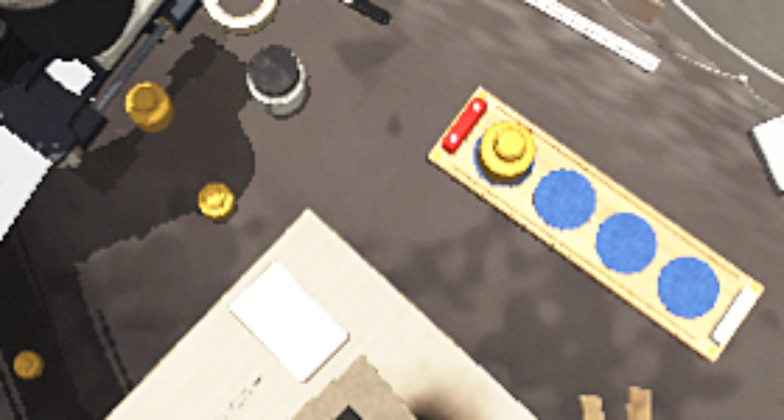

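The largest weight stands on the disc next to the red block (crop (508,150)). The second largest is visible at crop (150,107), and the jar at (278,80) is clear of it. I'll grasp the second largest next.

In the tool's units: 0.129 m / 0.75 = 0.172, 0.125 m / 0.75 = 0.1667.

Call:
{"op": "drive_effector", "data": {
  "moves": [
    [0.08,[-0.004,-0.0027,0.0533],0],
    [0.08,[-0.004,-0.0027,0.1067],0],
    [0.08,[-0.004,-0.0027,0.1467],0],
    [0.08,[-0.004,-0.0027,0.1667],0],
    [0.08,[-0.004,-0.0027,0.172],0],
    [0.08,[-0.004,-0.0027,0.172],0],
    [0.02,[-0.004,-0.0027,0.172],0],
    [0.02,[-0.004,-0.0027,0.172],0],
    [0.02,[-0.004,-0.0027,0.172],0],
    [0.02,[-0.004,-0.0027,0.172],0],
    [0.02,[-0.004,-0.0027,0.172],0],
    [0.02,[-0.004,-0.0027,0.172],0],
    [0.02,[-0.004,-0.0027,0.172],0],
    [0.02,[-0.004,-0.0027,0.172],0]
  ],
  "grip_n": 25
}}

```text
t: 8.33
eef_pos: [0.6675, 0.0836, 0.0112]
ee_rot: [-3.141, 0.001, -2.187]
force: [0.5, -1.3, 3.1]
width: 0.0407
gripper_force: 25.0
```

```bash
python3 -c "
from look import *
rows('l','b')"
```

```text
tcp [0.6675 0.0836 0.0112] yaw -2.1875 turn to strip 0.001 w 0.0407
l [ 0.0019 -0.0001]
b [ 0.3618 -0.1565]
```

In the tool's units: 0.362 m / 0.75 = 0.4827, -0.12 m / 0.75 = -0.16.

Call:
{"op": "drive_effector", "data": {
  "moves": [
    [0.02,[0,0,-0.04],0],
    [0.02,[0,0,-0.0933],0],
    [0.02,[0,0,-0.1467],0],
    [0.02,[0.048,-0.0213,-0.16],0],
    [0.02,[0.4827,-0.2087,-0.16],0],
    [0.02,[0.4827,-0.2087,-0.16],0],
    [0.02,[0.4827,-0.2087,-0.16],0],
    [0.02,[0.4827,-0.2087,-0.16],0],
    [0.02,[0.4827,-0.2087,-0.16],0],
    [0.02,[0.4827,-0.2087,-0.16],0],
    [0.02,[0.4827,-0.2087,-0.16],0],
    [0.02,[0.4827,-0.2087,-0.16],0],
    [0.02,[0.4827,-0.2087,-0.16],0],
    [0.02,[0.4827,-0.2087,-0.16],0],
    [0.02,[0.4827,-0.2087,-0.16],0],
    [0.02,[0.4827,-0.2087,-0.16],0],
    [0.02,[0.4827,-0.2087,-0.16],0],
    [0.02,[0.4827,-0.2087,-0.16],0]
  ],
  "grip_n": 25
}}

```text
t: 9.83
eef_pos: [0.5852, -0.301, 0.1304]
ee_rot: [3.141, 0.0, -2.186]
force: [0.3, -0.2, -2.6]
width: 0.0402
gripper_force: 25.0
```

```bash
python3 -c "
from look import *
rows('b')"
```

```text
tcp [ 0.5852 -0.301   0.1304] yaw -2.1864 turn to strip 0.002 w 0.0402
b [ 0.0004 -0.0011]
```

In the tool's units: 0.104 m / 0.75 = 0.1387, 0.102 m / 0.75 = 0.136.

Call:
{"op": "drive_effector", "data": {
  "moves": [
    [0.02,[0,-0.0013,0.0533],0],
    [0.02,[0,-0.0013,0.0933],0],
    [0.02,[0,-0.0013,0.12],0],
    [0.02,[0,-0.0013,0.1307],0],
    [0.02,[0,-0.0013,0.136],0],
    [0.02,[0,-0.0013,0.1387],0],
    [0.02,[0,-0.0013,0.1387],0],
    [0.02,[0,-0.0013,0.1387],0],
    [0.02,[0,-0.0013,0.1387],0]
  ],
  "grip_n": 25
}}

```text
t: 10.58
eef_pos: [0.587, -0.3029, 0.0279]
ee_rot: [-3.139, 0.001, -2.187]
force: [-0.1, 0.8, -3.1]
width: 0.0407
gripper_force: 25.0
```

Call:
{"op": "drive_effector", "data": {
  "moves": [
    [0.075,[0,0,0],0],
    [0.075,[0,0,0],0],
    [0.075,[0,0,0],0],
    [0.075,[0,0,0],0],
    [0.075,[0,0,-0.04],0],
    [0.075,[0,0,-0.0933],0],
    [0.075,[0,0,-0.1467],0],
    [0.075,[0,0,-0.1467],0],
    [0.075,[0,0,-0.1467],0]
  ],
  "grip_n": 25
}}

```text
t: 11.33
eef_pos: [0.5877, -0.3034, 0.1404]
ee_rot: [-3.135, 0.002, -2.188]
force: [-0.9, -0.2, -0.4]
width: 0.0745
gripper_force: 0.0
```

```bash
python3 -c "
from look import *
rows('b','s')"
```

```text
tcp [ 0.5877 -0.3034  0.1404] yaw -2.1876 turn to strip 0.0 w 0.0745
b [-0.0001  0.0023]
s [-0.2551  0.1906]
```

In the tool's units: -0.255 m / 0.75 = -0.34, 0.19 m / 0.75 = 0.2533.

Call:
{"op": "drive_effector", "data": {
  "moves": [
    [0.07,[-0.34,0.2533,0],0],
    [0.07,[-0.34,0.2533,0],0],
    [0.07,[-0.34,0.2533,0],0],
    [0.07,[-0.34,0.2533,0],0],
    [0.07,[-0.34,0.2533,0],0],
    [0.07,[-0.34,0.2533,0],0],
    [0.07,[-0.34,0.2533,0],0],
    [0.07,[-0.34,0.2533,0],0],
    [0.07,[-0.34,0.2533,0],0],
    [0.07,[-0.34,0.2533,0],0],
    [0.07,[-0.34,0.2533,0],0],
    [0.07,[-0.34,0.2533,0],0],
    [0.07,[-0.34,0.2533,0],0],
    [0.07,[-0.34,0.2533,0],0]
  ],
  "grip_n": 20
}}

```text
t: 12.5
eef_pos: [0.5783, 0.0141, 0.1364]
ee_rot: [3.141, -0.0, -2.189]
force: [0.2, 0.5, -0.4]
width: 0.07
gripper_force: 0.0
```

```bash
python3 -c "
from look import *
rows('s')
im=arm.grab_frame('scene');cv2.imwrite('pics/scene4.png',im[:,:,::-1])
im=arm.grab_frame('top');cv2.imwrite('pics/top4.png',cv2.resize(im[140:290,150:430,::-1],None,fx=2.8,fy=2.8))
"
```

```text
tcp [0.5783 0.0141 0.1364] yaw -2.1894 turn to strip -0.001 w 0.07
s [-0.0016 -0.0007]
```

View pics/scene4.png

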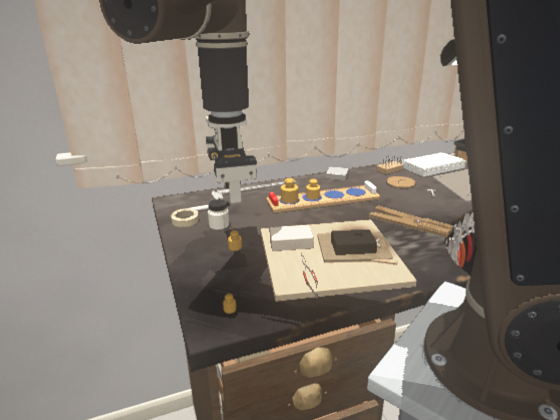

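The two largest weights stand on the first two discs, at (290,191) and (313,188). The gripper is above the small weight at (235,240), and the jar hasn't moved.

In the tool's units: 0.129 m / 0.75 = 0.172, 0.124 m / 0.75 = 0.1653.

Call:
{"op": "drive_effector", "data": {
  "moves": [
    [0.07,[-0.0027,-0.0013,0.0533],0],
    [0.07,[-0.0027,-0.0013,0.1067],0],
    [0.07,[-0.0027,-0.0013,0.1467],0],
    [0.07,[-0.0027,-0.0013,0.1653],0],
    [0.07,[-0.0027,-0.0013,0.172],0],
    [0.07,[-0.0027,-0.0013,0.172],0],
    [0.015,[-0.0027,-0.0013,0.172],0],
    [0.015,[-0.0027,-0.0013,0.172],0],
    [0.015,[-0.0027,-0.0013,0.172],0],
    [0.015,[-0.0027,-0.0013,0.172],0],
    [0.015,[-0.0027,-0.0013,0.172],0],
    [0.015,[-0.0027,-0.0013,0.172],0],
    [0.015,[-0.0027,-0.0013,0.172],0],
    [0.015,[-0.0027,-0.0013,0.172],0]
  ],
  "grip_n": 20
}}

```text
t: 13.77
eef_pos: [0.5806, 0.0163, 0.008]
ee_rot: [-3.141, 0.0, -2.188]
force: [-1.2, -1.0, 4.4]
width: 0.0315
gripper_force: 20.0
```

```bash
python3 -c "
from look import *
rows('s','c')"
```

```text
tcp [0.5806 0.0163 0.008 ] yaw -2.1875 turn to strip 0.0 w 0.0315
s [ 0.0015 -0.    ]
c [ 0.3243 -0.1882]
```

In the tool's units: 0.3235 m / 0.75 = 0.4313, -0.188 m / 0.75 = -0.2507.

Call:
{"op": "drive_effector", "data": {
  "moves": [
    [0.015,[0,0,-0.04],0],
    [0.015,[0,0,-0.0933],0],
    [0.015,[0,0,-0.1467],0],
    [0.015,[0.0427,-0.0253,-0.16],0],
    [0.015,[0.4313,-0.2507,-0.16],0],
    [0.015,[0.4313,-0.2507,-0.16],0],
    [0.015,[0.4313,-0.2507,-0.16],0],
    [0.015,[0.4313,-0.2507,-0.16],0],
    [0.015,[0.4313,-0.2507,-0.16],0],
    [0.015,[0.4313,-0.2507,-0.16],0],
    [0.015,[0.4313,-0.2507,-0.16],0],
    [0.015,[0.4313,-0.2507,-0.16],0],
    [0.015,[0.4313,-0.2507,-0.16],0],
    [0.015,[0.4313,-0.2507,-0.16],0],
    [0.015,[0.4313,-0.2507,-0.16],0],
    [0.015,[0.4313,-0.2507,-0.16],0],
    [0.015,[0.4313,-0.2507,-0.16],0]
  ],
  "grip_n": 20
}}

```text
t: 15.18
eef_pos: [0.5468, -0.3552, 0.1276]
ee_rot: [3.141, 0.0, -2.186]
force: [-0.3, 0.7, -1.4]
width: 0.0313
gripper_force: 20.0
```

```bash
python3 -c "
from look import *
rows('c')"
```

```text
tcp [ 0.5468 -0.3552  0.1276] yaw -2.1864 turn to strip 0.002 w 0.0313
c [ 0.0017 -0.001 ]
```

Call:
{"op": "drive_effector", "data": {
  "moves": [
    [0.015,[0.0013,-0.0013,0.0533],0],
    [0.015,[0.0013,-0.0013,0.0933],0],
    [0.015,[0.0013,-0.0013,0.12],0],
    [0.015,[0.0013,-0.0013,0.132],0],
    [0.015,[0.0013,-0.0013,0.1373],0],
    [0.015,[0.0013,-0.0013,0.14],0],
    [0.015,[0.0013,-0.0013,0.14],0],
    [0.015,[0.0013,-0.0013,0.14],0],
    [0.015,[0.0013,-0.0013,0.14],0]
  ],
  "grip_n": 20
}}

```text
t: 15.93
eef_pos: [0.5481, -0.3577, 0.0241]
ee_rot: [-3.139, 0.001, -2.187]
force: [0.2, 3.0, 5.1]
width: 0.0314
gripper_force: 20.0
```

Call:
{"op": "drive_effector", "data": {
  "moves": [
    [0.065,[0,0,0],0],
    [0.065,[0,0,0],0],
    [0.065,[0,0,0],0],
    [0.065,[0,0,0],0],
    [0.065,[0,0,-0.04],0],
    [0.065,[0,0,-0.0933],0],
    [0.065,[0,0,-0.1467],0],
    [0.065,[0,0,-0.1467],0],
    [0.065,[0,0,-0.1467],0]
  ],
  "grip_n": 20
}}

```text
t: 16.68
eef_pos: [0.5484, -0.3587, 0.136]
ee_rot: [-3.136, 0.002, -2.188]
force: [-0.3, 0.7, -0.6]
width: 0.0652
gripper_force: 0.0
```

```bash
python3 -c "
from look import *
rows('c','t')"
```

```text
tcp [ 0.5484 -0.3587  0.136 ] yaw -2.1877 turn to strip 0.0 w 0.0652
c [-0.0001  0.0023]
t [-0.3705  0.4122]
```

Call:
{"op": "drive_effector", "data": {
  "moves": [
    [0.06,[-0.494,0.5493,0],0],
    [0.06,[-0.494,0.5493,0],0],
    [0.06,[-0.494,0.5493,0],0],
    [0.06,[-0.494,0.5493,0],0],
    [0.06,[-0.494,0.5493,0],0],
    [0.06,[-0.494,0.5493,0],0],
    [0.06,[-0.494,0.5493,0],0],
    [0.06,[-0.494,0.5493,0],0],
    [0.06,[-0.494,0.5493,0],0],
    [0.06,[-0.494,0.5493,0],0],
    [0.06,[-0.494,0.5493,0],0],
    [0.06,[-0.494,0.5493,0],0],
    [0.06,[-0.494,0.5493,0],0],
    [0.06,[-0.494,0.5493,0],0],
    [0.06,[-0.494,0.5493,0],0],
    [0.06,[-0.494,0.5493,0],0],
    [0.06,[-0.494,0.5493,0],0],
    [0.06,[-0.494,0.5493,0],0],
    [0.06,[-0.494,0.5493,0],0],
    [0.06,[-0.494,0.5493,0],0]
  ],
  "grip_n": 15
}}

```text
t: 18.35
eef_pos: [0.4253, 0.1818, 0.1325]
ee_rot: [3.142, -0.0, -2.189]
force: [0.1, 0.9, -0.2]
width: 0.0599
gripper_force: 0.0
```

```bash
python3 -c "
from look import *
rows('t')
im=arm.grab_frame('scene');cv2.imwrite('pics/scene5.png',im[:,:,::-1])"
```

```text
tcp [0.4253 0.1818 0.1325] yaw -2.1895 turn to strip -0.001 w 0.0599
t [-0.0009 -0.0009]
```

View pics/scene5.png

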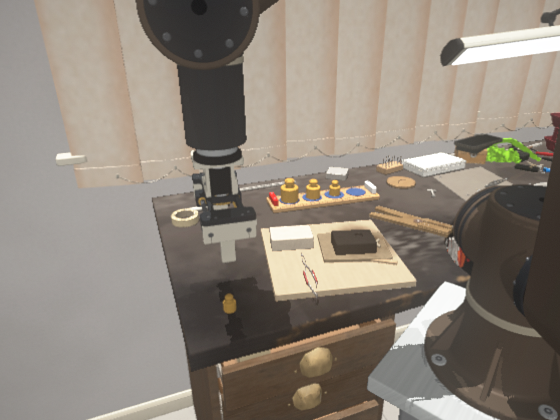

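Three weights stand on their discs, at (290,191), (313,189) and (335,188). The gripper is above the smallest at (229,303). I'll lower it to a TCP height of about 5 mm.

In the tool's units: 0.1275 m / 0.75 = 0.17, 0.123 m / 0.75 = 0.164.

Call:
{"op": "drive_effector", "data": {
  "moves": [
    [0.06,[-0.0013,-0.0013,0.0533],0],
    [0.06,[-0.0013,-0.0013,0.1067],0],
    [0.06,[-0.0013,-0.0013,0.1467],0],
    [0.06,[-0.0013,-0.0013,0.164],0],
    [0.06,[-0.0013,-0.0013,0.17],0],
    [0.06,[-0.0013,-0.0013,0.17],0],
    [0.01,[-0.0013,-0.0013,0.17],0],
    [0.01,[-0.0013,-0.0013,0.17],0],
    [0.01,[-0.0013,-0.0013,0.17],0],
    [0.01,[-0.0013,-0.0013,0.17],0],
    [0.01,[-0.0013,-0.0013,0.17],0],
    [0.01,[-0.0013,-0.0013,0.17],0],
    [0.01,[-0.0013,-0.0013,0.17],0],
    [0.01,[-0.0013,-0.0013,0.17],0]
  ],
  "grip_n": 15
}}

```text
t: 19.57
eef_pos: [0.4268, 0.1832, 0.0055]
ee_rot: [-3.141, 0.001, -2.188]
force: [-1.1, -0.5, 7.1]
width: 0.0235
gripper_force: 15.0
```

```bash
python3 -c "
from look import *
rows('t','d')"
```

```text
tcp [0.4268 0.1832 0.0055] yaw -2.1875 turn to strip 0.0 w 0.0235
t [ 0.0011 -0.0005]
d [ 0.4399 -0.4106]
```

In the tool's units: 0.44 m / 0.75 = 0.5867, -0.41 m / 0.75 = -0.5467.

Call:
{"op": "drive_effector", "data": {
  "moves": [
    [0.01,[0,0,-0.04],0],
    [0.01,[0,0,-0.0933],0],
    [0.01,[0,0,-0.1467],0],
    [0.01,[0.5867,-0.5467,-0.16],0],
    [0.01,[0.5867,-0.5467,-0.16],0],
    [0.01,[0.5867,-0.5467,-0.16],0],
    [0.01,[0.5867,-0.5467,-0.16],0],
    [0.01,[0.5867,-0.5467,-0.16],0],
    [0.01,[0.5867,-0.5467,-0.16],0],
    [0.01,[0.5867,-0.5467,-0.16],0],
    [0.01,[0.5867,-0.5467,-0.16],0],
    [0.01,[0.5867,-0.5467,-0.16],0],
    [0.01,[0.5867,-0.5467,-0.16],0],
    [0.01,[0.5867,-0.5467,-0.16],0],
    [0.01,[0.5867,-0.5467,-0.16],0],
    [0.01,[0.5867,-0.5467,-0.16],0],
    [0.01,[0.5867,-0.5467,-0.16],0],
    [0.01,[0.5867,-0.5467,-0.16],0],
    [0.01,[0.5867,-0.5467,-0.16],0],
    [0.01,[0.5867,-0.5467,-0.16],0]
  ],
  "grip_n": 15
}}

```text
t: 21.23
eef_pos: [0.5054, -0.414, 0.1237]
ee_rot: [3.14, -0.0, -2.19]
force: [-0.2, 0.8, -1.2]
width: 0.0235
gripper_force: 15.0
```

```bash
python3 -c "
from look import *
rows('d')"
```

```text
tcp [ 0.5054 -0.414   0.1237] yaw -2.1904 turn to strip -0.002 w 0.0235
d [-0.0019 -0.001 ]
```

In the tool's units: 0.1035 m / 0.75 = 0.138, 0.101 m / 0.75 = 0.1347.

Call:
{"op": "drive_effector", "data": {
  "moves": [
    [0.01,[-0.0013,-0.0013,0.0533],0],
    [0.01,[-0.0013,-0.0013,0.0933],0],
    [0.01,[-0.0013,-0.0013,0.12],0],
    [0.01,[-0.0013,-0.0013,0.1307],0],
    [0.01,[-0.0013,-0.0013,0.1347],0],
    [0.01,[-0.0013,-0.0013,0.138],0],
    [0.01,[-0.0013,-0.0013,0.138],0],
    [0.01,[-0.0013,-0.0013,0.138],0],
    [0.01,[-0.0013,-0.0013,0.138],0]
  ],
  "grip_n": 15
}}

```text
t: 21.98
eef_pos: [0.5085, -0.4132, 0.023]
ee_rot: [-3.139, 0.0, -2.188]
force: [-0.4, 0.2, 0.3]
width: 0.0234
gripper_force: 15.0
```

Call:
{"op": "drive_effector", "data": {
  "moves": [
    [0.06,[0,0,0],0],
    [0.06,[0,0,0],0],
    [0.06,[0,0,0],0],
    [0.06,[0,0,0],0],
    [0.06,[0,0,-0.04],0],
    [0.06,[0,0,-0.0933],0],
    [0.06,[-0.0533,0.0133,-0.1467],0],
    [0.06,[-0.3733,0.4,-0.2],0],
    [0.06,[-0.3733,0.4,-0.2],0],
    [0.06,[-0.3733,0.4,-0.2],0],
    [0.06,[-0.3733,0.4,-0.2],0],
    [0.06,[-0.3733,0.4,-0.2],0],
    [0.06,[-0.3733,0.4,-0.2],0],
    [0.06,[-0.3733,0.4,-0.2],0],
    [0.06,[-0.3733,0.4,-0.2],0],
    [0.06,[-0.3733,0.4,-0.2],0],
    [0.06,[-0.3733,0.4,-0.2],0],
    [0.06,[-0.3733,0.4,-0.2],0],
    [0.06,[-0.3733,0.4,-0.2],0]
  ]
}}

```text
t: 23.57
eef_pos: [0.4251, -0.01, 0.1721]
ee_rot: [-3.141, 0.001, -2.185]
force: [-0.3, 0.5, -0.9]
width: 0.0597
gripper_force: 0.0
```

Run:
```python
from look import *
im=arm.grab_frame('scene')
cv2.imwrite('pics/scene6.png',cv2.resize(im[140:260,150:400,::-1],None,fx=3.2,fy=3.2,interpolation=cv2.INTER_NEAREST))
it=arm.grab_frame('top')
cv2.imwrite('pics/top6.png',cv2.resize(it[140:290,190:430,::-1],None,fx=3.2,fy=3.2,interpolation=cv2.INTER_NEAREST))
```

```text
(no output)
```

View pics/scene6.png

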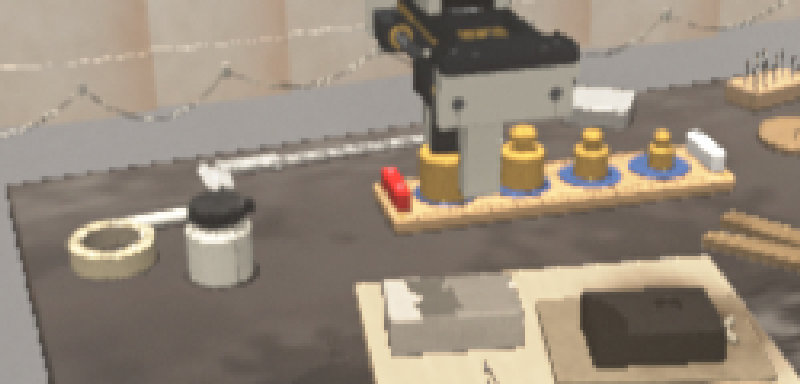

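View pics/top6.png

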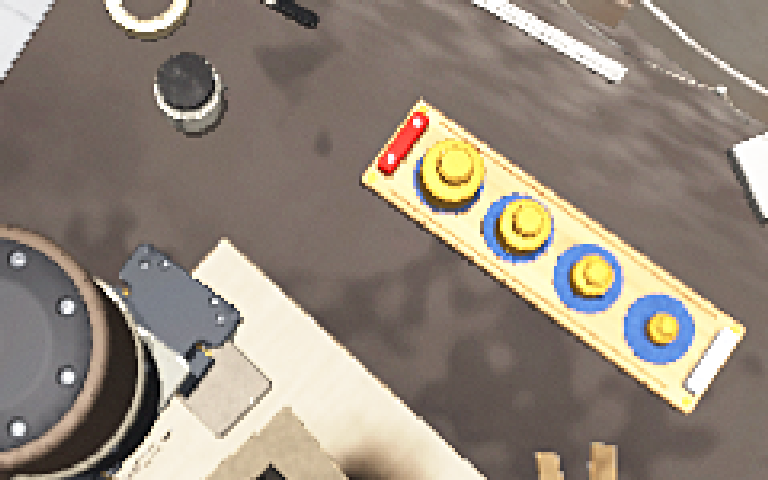

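Both crops show the four weights upright in falling order from the red block: top crop (450,170), (525,225), (590,277) and (661,328). The jar hasn't moved. I'll check the centring numerically before handing in.

Run:
```python
from look import *
im=arm.grab_frame('top')
for k,u,v,a in blobs(im,(14,185,60),(32,255,255),25):
    for n,R in zip('abcd',(.025,.0205,.016,.012)):
        p=standing('top',k,R,.016); d=p-np.array(P[n])
        if np.hypot(*d)<.03: print(n,a,p.round(4),'off mm',(d*1e3).round(1))
```

```text
c 48.5 [ 0.5475 -0.3586] off mm [ 0.9 -1.4]
```

```bash
python3 -c "
from station import arm
print(arm.job_done())"
```

```text
the job is handed in; nothing more can be done
None
```

I handed the job in with all four brass weights standing upright on their discs in falling order of size from the red end block, the jar where it was, and the gripper empty and clear; the image centring check only worked for the third-largest weight (under 2 mm off), so the other three rest on release positions within about 2 mm of disc centre and the final pictures.

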